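# Slide the top note pad off its holder into the tray

### The job

First slide the loose tray along the desk until its end wall sits snug and square against the open side of the wooden pad holder. Then press a fingertip on the top note pad and slide it out through the sprung arms and over the lip, never lifting it out, so that it drops into the tray; leave the lower pad in the holder and the tray where it is. Push and press only gently, with no more than about 20 N on the pads or the tray, and do not disturb the other things on the desk.

Things in the scene. Friction and masses are not known exactly. Their poses are not given: they have to be found in the camera images.
- holder: pale wooden pad holder, fixed to the desk, body 100 x 100 mm, 114 mm tall. Origin: centre of the body's underside; z up; its open side (mouth) looks along its own -x, the front face being 50 mm from the origin. A pocket 80 x 80 mm, centred on the origin, has 10 mm walls at the rear (+x) and sides that rise 4 mm above the top pad: the pad can be neither pinched nor pushed from behind
- holder_mouth (a point): middle of the top outer edge of the holder's lip, 70 mm along the holder's -x from its origin, 94 mm up. The lip closes the mouth only up to that height: its inner edge (42 mm out) holds the lower pad back, the top pad passes over it. A ledge 6 mm thick carries it 20 mm out beyond the front face, above the rim of a tray pushed against that face
- holder_plate (a point): centre of the top of the plate under the stack, in the holder's pocket, 86 mm up with no load; the plate is stiffly sprung: it starts to sink at about 3 N, then about 10 N per mm, 6 mm at most
- holder_ears (a point): midway between two sprung steel arms at the mouth (45.5 mm along the holder's -x, 103 mm up): one hinged in front of each side wall, 18 mm long with an upright 5 mm roller at the tip (z 98.5 to 107.5 mm), sprung shut across the top pad's way, 51 mm free between them. They swing outward, away from the pocket, when the pad is drawn against them (a few N) and spring back
- pad_top: upper of two identical yellow note pads in the holder, a rigid block 75 x 75 x 12 mm, 60 g, with slick covers; origin at the centre of its underside, z up; its top face, 12 mm above, is at about z = 110 mm at the start. It slides on the lower pad with friction about 0.2, so a fingertip must press with some 8 N or more to draw it past the arms; pressed too lightly the fingertip slips
- pad_lower: lower of the two note pads, same size, origin at the centre of its underside (z = 86 mm); it must stay in the holder
- tray: loose grey open tray, 150 (own x) x 140 (own y) x 40 mm tall, walls and floor 5 mm thick, 0.3 to 0.5 kg; origin at the centre of its underside, z up. It stands 43 to 80 mm off the holder's open side, its +x end wall roughly facing the holder, up to 12 mm off centre and 0.09 rad askew
- tray_back (a point): middle of the outer face of the tray's +x end wall (the one to go against the holder), 20 mm up
- tray_front (a point): middle of the outer face of the tray's -x end wall (away from the holder; push here), 20 mm up
- eraser: eraser in a dark sleeve, 43 x 24 x 14 mm, origin under its centre; bystander
- tape_roll_4: small roll of tape lying flat, 43 mm across, 12 mm high, origin under its centre; bystander
- pin_box: card sleeve box, 46 x 70 x 20 mm, origin under its centre; bystander
- memory_stick: memory stick, 54 x 18 x 8 mm, origin under its centre; bystander
- mug: dark mug with a handle, 79 x 109 x 90 mm, origin under its centre; bystander
- glue_stick: glue stick standing upright, 27 mm across, 98 mm tall, origin under its centre; bystander
Things that resemble listed ones, but are neither listed nor needed, are in the scene too. Leave any green or red look-alike of the pad_top alone.

How it is judged:
On the way, in this order (a step that is already met when the one before it is completed fails the run):
1. the tray's end wall is snug (within 6 mm) and square (0.07 rad) against the holder's open side, with the top pad still in the holder (x of tray_back in the frame of holder above -0.056 m and angle between the x axis of tray and the x axis of holder, either way round below 0.07 rad and x of pad_top in the frame of holder above -0.008 m and z of pad_top in the frame of holder above 0.09 m), for 0.2 s.
2. the top pad has dropped over the lip into the tray (horizontal distance between pad_top and tray below 0.075 m and z of pad_top in the frame of tray below 0.04 m), for 0.1 s.
At the end, for the whole second after the job is handed in: The top pad rests inside the tray (its centre within the tray's walls, below the rim) and is still; the tray stands snug against the holder's open side (gap under 8 mm, within 0.07 rad of square); the lower pad is still in the holder, within 10 mm of where it was (x of pad_top in the frame of tray between -0.06 and 0.06 m and y of pad_top in the frame of tray between -0.055 and 0.055 m and z of pad_top in the frame of tray below 0.04 m and linear speed of each of pad_top, tray below 0.02 m/s and x of tray_back in the frame of holder above -0.058 m and angle between the x axis of tray and the x axis of holder, either way round below 0.07 rad and distance of pad_lower from where it was at the start of the episode below 0.01 m); the robot touches nothing.
It fails at once if the pads are pressed with more than 22 N (contact force between any of the arm, the fingers and pad_top above 22 N or contact force between the fingers and pad_lower above 22 N).
It fails at once if the tray is pushed with more than 22 N (contact force between any of the fingers, the arm and tray above 22 N).
It fails at once if the top pad is lifted instead of slid (height (world z) of pad_top above 0.115 m).
It fails at once if a bystander is moved by more than 15 mm (distance of any of eraser, tape_roll_4, pin_box, memory_stick, mug, glue_stick from where it was at the start of the episode above 0.015 m).
It also fails if it takes over 64 s, if anything falls off the work surface, if the arm or the gripper's body presses on something with over 40 N, if the wrist force passes 120 N, or if a joint passes its speed limit or range.

### The arm

A 7-joint arm with a two-finger parallel gripper is mounted at the origin on a cart in front of the work surface, level with it; the furniture and walls round the work are solid. World frame = base frame: x ahead of the robot, y to its left, z up, the work surface at z = 0. Lengths are in m, angles in rad, forces in N, time in s.
With the tool pointing down it reaches from about 0.425 to 1.025 m from the base axis. Payload 3.6 kg.
Tool frame: the origin (TCP) lies on the centre line of the jaws, within the pads' length; the fingertips stand 8 mm ahead of it and the grasp point (between the pads) lies 11 mm behind it; z points along the fingers, y is the line along which they close (so a half turn about z gives the same grasp; the last joint's range is limited). The gripper opens to 85 mm and grips with 20 to 120 N. Pads are 22 mm wide; open, the fingers measure 114 mm over their backs; the gripper's body (76 mm by 85 mm) begins 54 mm behind the grasp point. The pads swing forward as they close: fully open they stand 13 mm farther back than shut.
Start: joints at [-1.266, 0.591, 0.048, 1.609, -0.033, 0.943, -0.034], TCP at [0.281, 0.668, 0.217] pointing down, gripper open.
Joint ranges: [-2.69, 2.69], [-0.47, 2.24], [-1.27, 1.36], [0.19, 2.51], [-1.53, 4.68], [0.08, 2.07], [-3.09, 3.09]. Speed limits (rad/s): [2.57, 2.57, 3.14, 3.14, 3.14, 3.14, 3.14].

### API

Orientations are given as [roll, pitch, yaw] about the fixed x, y, z axes, in that order (R = Rz(yaw) Ry(pitch) Rx(roll)).
In Python, from station import state, camera, calibration, finish_job gives the robot as it stands. The module is installed in compiled form; this text tells all that it offers.
- The arm moves only by the shell command python3 -m handwheel 'ROWS' [OPENING]. ROWS is JSON, one flat list of numbers, 6 for each row, row after row: the shift along the world's x, y, z in mm, then the turn, a rotation vector about the world's x, y, z in rad. In form: [dx, dy, dz, rx, ry, rz, dx, dy, dz, rx, ry, rz, ...]. A call has 1 to 20 rows; each row is the pose to reach, as a shift and turn from the pose commanded when the call began; what a row does not reach only later rows make up. A row lasts 1/10 s, in which the tool goes at most 50 mm and 8.59 degrees, less where a joint would pass 70% of its speed; a pose out of reach is approached as far as the arm can. A call with a gripper value outside its range is refused whole. OPENING is the closure, from 0 (fully open) to 1 (shut), set as the call begins (- or left out, the last holds). The fingers move at their own pace and stop on an object; the grip force is fixed at half the most. Time passes only in rows, so rows that repeat a pose let the fingers close. It gives the time, the measured TCP pose, the force, the opening and the grip force at its end, in the units of the state.
- state(): the state, without advancing time (a new reading comes with each control period).
- camera(name): name is "side" or "top"; returns the picture (384x512x3 uint8, blue, green, red); there is no depth.
- calibration(name): a dict with "vfov" (degrees; the focal length in pixels is half the picture's height over the tangent of half this angle, whatever the lens; pixels are square), "cx", "cy" (the principal point, pixels), "R" (3x3) and "t" (3): a world point X has camera coordinates R X + t. Camera axes: x right, y down, z forward; pixel columns grow to the right and rows downward; lengths in m; the calibration is good to about 2 mm. A picture is of the moment at which its call begins. calibration takes no time and is no camera call.
- finish_job(): hands the job in; it is judged then, once.
The state is a dict: "t": time; "joints": joint angles; "joint_vel": joint speeds; "joint_torque": joint torques, N m; "eef_pos": TCP position; "orientation": TCP orientation; "ft_force": force on the tool from outside, world axes, zero at the start; "wrist_torque": the same for the moment, N m; "grip_width": finger opening in m; "gripper_force": force on a finger pad.
Only numpy, scipy, OpenCV 4.12 (cv2) and the standard library are available. Lean on these libraries where they do the work, as an engineer would, in place of code of your own. Each camera call takes 0.05 s, during which the arm holds its last target. There are 200 camera calls.

## Working session

There is one attempt and no reset: what is moved stays moved. The work goes in short steps, Python scripts to look and compute and a shell command to move; the robot and the scene stay as the last step left them, time stands still between calls to the robot, and variables do not carry over. Pictures are saved under pics/ and viewed, at most 10 in all, crops included, and the job is handed in when it is done.

```bash
mkdir -p pics
cat > h.py <<'E'
import numpy as np, cv2
from station import state, camera, calibration, finish_job
def K(n):
    c=calibration(n); f=192/np.tan(np.radians(c["vfov"])/2); return f,c["cx"],c["cy"],np.array(c["R"]),np.array(c["t"])
def ray(n,px,z):
    f,cx,cy,R,t=K(n); px=np.atleast_2d(px).astype(float)
    d=np.c_[(px[:,0]-cx)/f,(px[:,1]-cy)/f,np.ones(len(px))]@R; o=-R.T@t
    return o+d*((z-o[2])/d[:,2])[:,None]
def proj(n,X):
    f,cx,cy,R,t=K(n); c=np.atleast_2d(X)@R.T+t; return np.c_[c[:,0]/c[:,2]*f+cx,c[:,1]/c[:,2]*f+cy]
E
python3 - <<'E'
from h import *
for n in("top","side"):
    im=camera(n); cv2.imwrite(f"pics/{n}0.png",cv2.resize(im,None,fx=1.5,fy=1.5)); cv2.imwrite(f"raw_{n}0.png",im)
    f,cx,cy,R,t=K(n); print(n,f,cx,cy,(-R.T@t).round(3),R.round(3).tolist())
print(state())
E
```

```text
top 397.8204338226649 257.5179984402173 190.33221715726705 [0.366 0.097 1.116] [[0.013, -1.0, 0.028], [-0.982, -0.018, -0.186], [0.186, -0.025, -0.982]]
side 382.5960770858567 255.41093861838812 192.0569229727056 [ 0.229 -0.571  0.519] [[0.91, -0.415, 0.02], [-0.192, -0.465, -0.864], [0.368, 0.782, -0.502]]
{'t': 0.1, 'joints': array([-1.26647877,  0.59200096,  0.04832366,  1.60973219, -0.03330706,
        0.94270825, -0.0337166 ]), 'joint_vel': array([ 2.51509178e-03, -2.65417578e-03, -1.10074312e-03, -1.47184997e-03,
       -1.25343614e-04, -8.42513904e-05, -5.36636393e-04]), 'joint_torque': array([ 4.92549530e-03, -5.49998653e+01,  1.55327249e+00, -1.98824126e+01,
        9.70656518e-03,  3.88247397e-03, -1.43831221e-05]), 'eef_pos': array([0.28056479, 0.66764703, 0.21556054]), 'orientation': array([-3.13955262e+00,  1.18591158e-04,  2.74381766e+00]), 'ft_force': array([ 0.67928276, -0.09280562, -0.91162392]), 'wrist_torque': array([-0.00376616, -0.00160259, -0.00889171]), 'gripper_force': 0.0, 'grip_width': 0.08513037114253075}
```

View pics/top0.png

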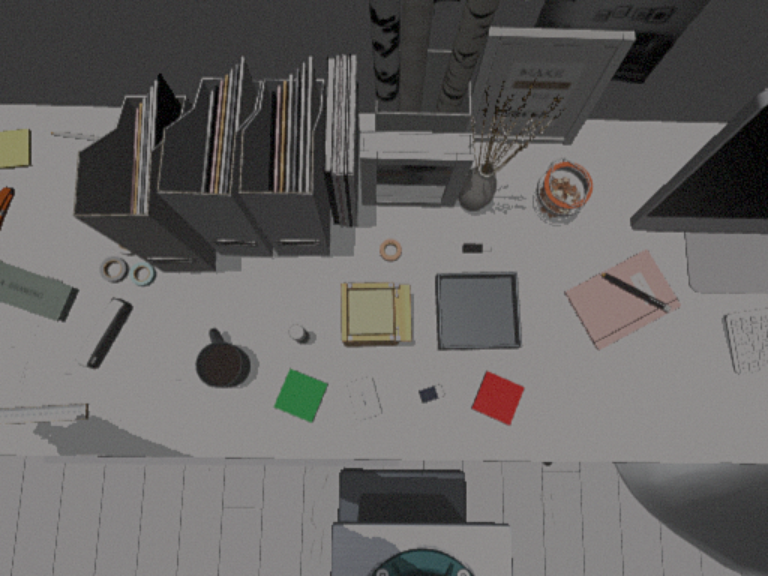

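View pics/side0.png

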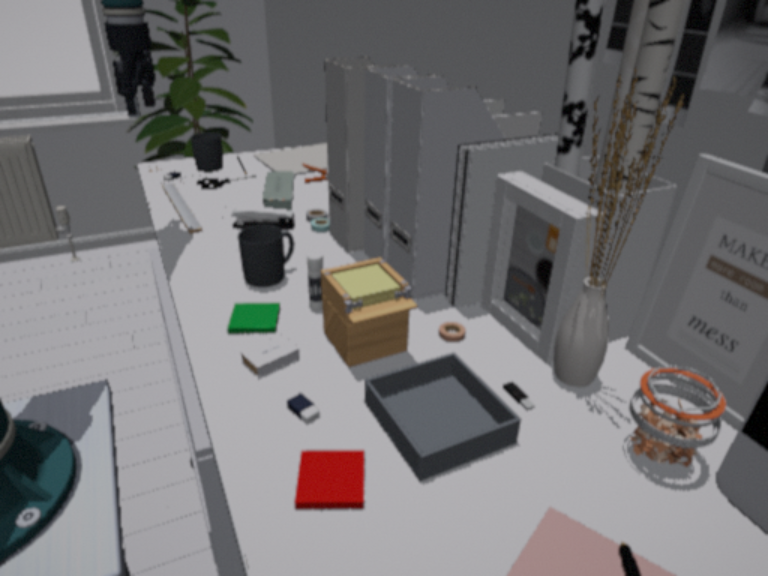

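The top view (1.5x scale) shows the holder at about (375,313), with its mouth to the right (world -y). The tray is at (478,311), to be pushed left (+y). The yellow pad inside the wooden holder is pad_top. The green (301,396) and red (498,397) pads are look-alikes, and the yellow note at (12,148) is off to the left edge, not in the holder. Next I'll measure and make one enlarged crop.

Run:
```python
from h import *
im=cv2.imread("raw_top0.png"); hsv=cv2.cvtColor(im,cv2.COLOR_BGR2HSV)
def rect(mask,roi,z,name):
    x0,y0,x1,y1=roi; m=np.zeros(mask.shape,np.uint8); m[y0:y1,x0:x1]=mask[y0:y1,x0:x1]
    m=cv2.morphologyEx(m,cv2.MORPH_OPEN,np.ones((2,2)))
    c=max(cv2.findContours(m,0,1)[0],key=cv2.contourArea)
    w=ray("top",c[:,0]+0.0,z)[:,:2]
    r=cv2.minAreaRect((w*1000).astype(np.float32)); print(name,np.round(r[0],1),np.round(r[1],1),round(r[2],2)); 
    b=cv2.boxPoints(r); cv2.drawContours(vis,[c],-1,(0,0,255),1); print(b.round(1).tolist()); return r
vis=im.copy()
wood=((hsv[...,0]<35)&(hsv[...,1]>50)&(hsv[...,2]>60)).astype(np.uint8)*255
dark=(hsv[...,2]<95).astype(np.uint8)*255
print(hsv[208,248],hsv[208,229],hsv[208,269],hsv[208,318],hsv[184,318])
rect(wood,(215,175,290,240),.114,"wood")
rect(dark,(283,172,355,240),.040,"tray rim")
cv2.imwrite("pics/crop.png",cv2.resize(np.hstack([im[160:250,215:360],vis[160:250,215:360]]),None,fx=2.7,fy=5.4) if 0 else cv2.resize(np.vstack([im[160:250,215:360],vis[160:250,215:360]]),None,fx=3.3,fy=3.3,interpolation=cv2.INTER_CUBIC))
```

```text
[ 28  45 142] [ 24  90 144] [ 25  82 143] [110  15  99] [170  21  37]
wood [506.5  86.4] [107.  117.1] 3.06
[[450.0, 142.0], [456.20001220703125, 25.100000381469727], [563.0, 30.799999237060547], [556.7999877929688, 147.6999969482422]]
tray rim [524.7 -99. ] [138.7 152.3] 1.08
[[454.0, -24.200000762939453], [456.79998779296875, -176.39999389648438], [595.5, -173.8000030517578], [592.5999755859375, -21.600000381469727]]
```

View pics/crop.png

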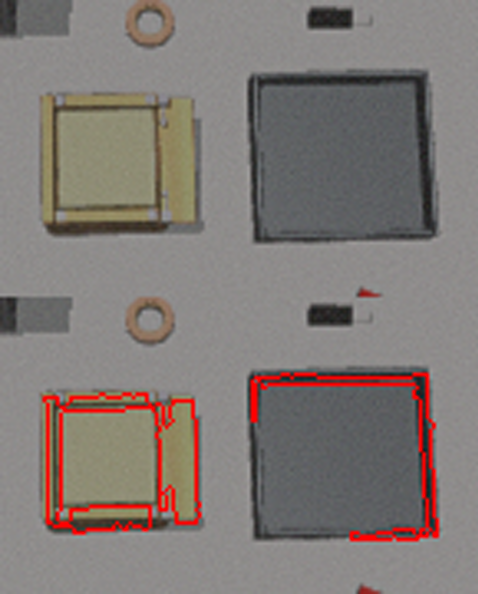

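The crop confirms it: the yellow pad lies inside the wooden holder's walls with the arms and lip to its right, and the tray is slightly skewed. I'll convert the crop's corner pixels.

Run:
```python
from h import *
def w(p,z): return ray("top",np.array(p)/3.3+[215,160]-.35,z)[:,:2]*1000
def show(n,q):
    print(n,q.round(1).tolist(),"c",q.mean(0).round(1),"sides",np.linalg.norm(q-np.roll(q,-1,0),axis=1).round(1))
    for a,b in ((0,1),(3,2)): d=q[a]-q[b]; print("  x-axis ang",np.degrees(np.arctan2(d[1],d[0])).round(2))
show("pad",w([[56,110],[157,108],[157,206],[56,208]],.110))
show("tray",w([[250,75],[427,71],[435,236],[257,241]],.040))
show("lip",w([[193,97],[197,222]],.094))
show("holder rear",w([[42,95],[44,222]],.114))
# tape roll, eraser?, memory stick, pin box positions
for n,p,z in(("ring",(390,250),.012),("stick",(478,248),.008),("usb",(431,394),.01),("pinbox",(364,398),.02),("glue",(298,331),.098),("red",(498,397),.01),("vase",(478,187),.1),("rear file",(340,222),.2)):
    print(n,(ray("top",np.array(p)/1.5,z)[:,:2]*1000).round())
# dark tray in side image: lines for independent check
im=cv2.imread("raw_side0.png")
s=np.array([[366,382],[453,356],[516,420],[417,468]])/1.5
show("tray side",ray("side",s,.040)[:,:2]*1000)
```

```text
pad [[548.9, 138.3], [551.9, 59.7], [475.2, 58.8], [472.5, 136.4]] c [512.1  98.3] sides [78.7 76.6 77.6 76.4]
  x-axis ang 92.19
  x-axis ang 92.05
tray [[594.4, -20.8], [600.6, -170.5], [461.7, -173.3], [455.4, -26.2]] c [528.  -97.7] sides [149.8 139.  147.2 139.1]
  x-axis ang 92.4
  x-axis ang 92.48
lip [[564.2, 30.6], [465.0, 26.9]] c [514.6  28.7] sides [99.3 99.3]
  x-axis ang 2.13Traceback (most recent call last):
  File "<stdin>", line 8, in <module>
  File "<stdin>", line 5, in show
IndexError: index 3 is out of bounds for axis 0 with size 2
```

The sizes check out. The pad measures about 77 mm and the tray 149x139, and the lip at y=28.7 agrees with the pad centre at (512,98). So the holder origin is about (512,98.5) with yaw 92.1°, and its front face is at y≈48.5. The tray's yaw is about 92.2°, its centre is at about (528,-98), and the gap is about 72 mm. I'll move the open hand in front of the tray's far wall, turned so that both fingers push.

```bash
python3 -m handwheel '[0,0,40,0,0,0, 249,-883,40,0,0,-1.135, 249,-883,40,0,0,-1.135, 249,-883,40,0,0,-1.135, 249,-883,40,0,0,-1.135, 249,-883,40,0,0,-1.135, 249,-883,40,0,0,-1.135, 249,-883,40,0,0,-1.135, 249,-883,40,0,0,-1.135, 249,-883,40,0,0,-1.135, 249,-883,40,0,0,-1.135, 249,-883,40,0,0,-1.135, 249,-883,40,0,0,-1.135, 249,-883,40,0,0,-1.135, 249,-883,40,0,0,-1.135, 249,-883,40,0,0,-1.135, 249,-883,40,0,0,-1.135, 249,-883,40,0,0,-1.135, 249,-883,40,0,0,-1.135, 249,-883,40,0,0,-1.135]' 0
```

```text
t: 2.1
eef_pos: [0.53, -0.221, 0.2569]
orientation: [3.141, 0.004, 1.602]
ft_force: [-0.5, 0.2, 0.4]
grip_width: 0.0852
gripper_force: 0.0
```

```bash
python3 -m handwheel '[0,0,-45,0,0,0, 0,0,-90,0,0,0, 0,0,-135,0,0,0, 0,0,-180,0,0,0, 0,0,-215,0,0,0, 0,0,-228,0,0,0, 0,0,-234,0,0,0, 0,0,-237,0,0,0, 0,0,-237,0,0,0]'
python3 - <<'E'
from h import *
a=camera("top");b=camera("side");cv2.imwrite("pics/down.png",np.vstack([cv2.resize(a[150:260,200:380],(540,330)),cv2.resize(b[180:380,180:420],(324,270))[:, :].copy() if 0 else cv2.resize(b[200:350,190:435],(540,270))[:270]]))
E
```

```text
t: 3.0
eef_pos: [0.5309, -0.2151, 0.0208]
orientation: [3.139, 0.001, 1.609]
ft_force: [0.2, 0.0, -0.5]
grip_width: 0.0856
gripper_force: 0.0
```

View pics/down.png

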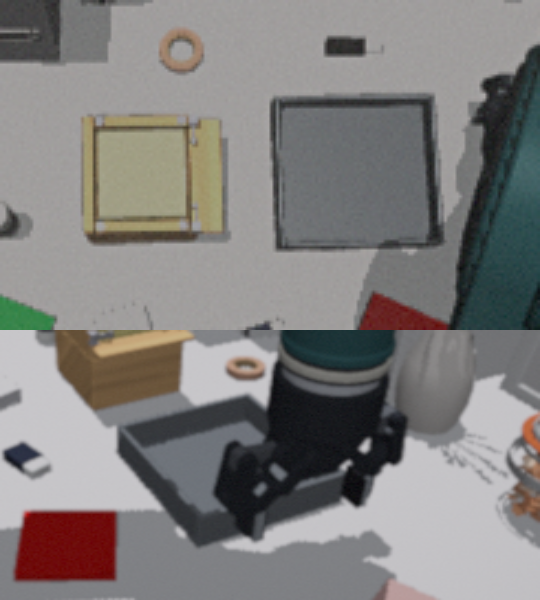

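The open hand is down behind the tray's far wall, with the tips just above the desk and clear of everything. I'll push gently.

```bash
python3 -m handwheel '[0,10,0,0,0,0, 0,20,0,0,0,0, 0,25,0,0,0,0, 0,29,0,0,0,0, 0,33,0,0,0,0, 0,37,0,0,0,0, 0,41,0,0,0,0, 0,45,0,0,0,0, 0,49,0,0,0,0, 0,53,0,0,0,0]'
```

```text
t: 4.1
eef_pos: [0.5298, -0.1614, 0.0196]
orientation: [-3.142, 0.0, 1.609]
ft_force: [0.8, 0.7, 0.3]
grip_width: 0.0854
gripper_force: 0.0
```

```bash
python3 -m handwheel '[0,5,0,0,0,0, 0,10,0,0,0,0, 0,15,0,0,0,0, 0,20,0,0,0,0, 0,25,0,0,0,0, 0,29,0,0,0,0, -1,33,0,0,0,0, -1,36,0,0,0,0, -1,38,0,0,0,0, -1,38,0,0,0,0]'
python3 - <<'E'
from h import *
cv2.imwrite("raw_p.png",camera("top")); a=cv2.imread("raw_p.png")[160:250,215:360]
cv2.imwrite("pics/p.png",cv2.resize(a,None,fx=5,fy=5,interpolation=cv2.INTER_CUBIC))
E
```

```text
t: 5.1
eef_pos: [0.5289, -0.1233, 0.0196]
orientation: [-3.142, -0.0, 1.609]
ft_force: [0.7, -1.1, -0.1]
grip_width: 0.0852
gripper_force: 0.0
```

View pics/p.png

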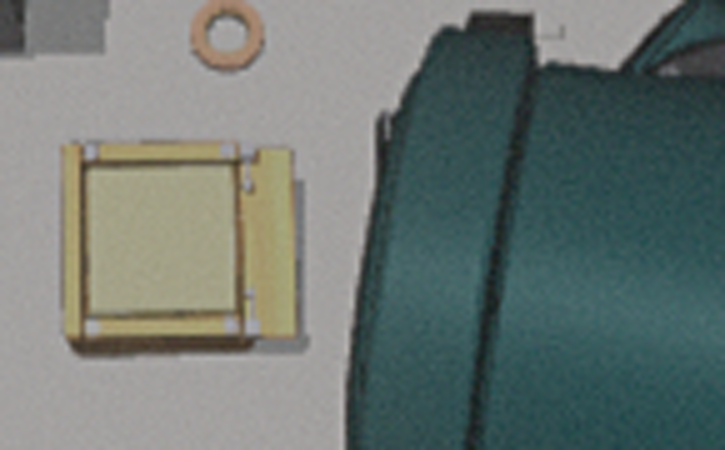

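The arm hides the tray from above, so I'll check the side view.

Run:
```python
from h import *
b=camera("side");cv2.imwrite("raw_ps.png",b);cv2.imwrite("pics/ps.png",cv2.resize(b[160:330,190:390],None,fx=3.5,fy=3.5,interpolation=cv2.INTER_CUBIC))
```

```text
(no output)
```

View pics/ps.png

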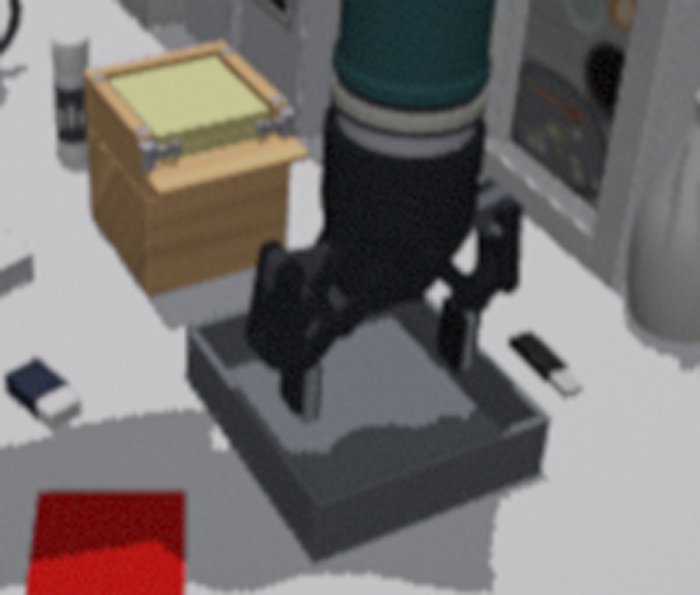

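The fingers appear inside the tray outline, so I'll work out where the tips really are.

Run:
```python
from h import *
g=lambda p:np.array(p)/3.5+[190,160]-.36
for z in(0.0,.01,.02,.03,.04,.05,.06): print(z,ray("side",[g((305,418)),g((465,370))],z)[:,:2].round(3).tolist())
print("rim",(ray("side",[g(p) for p in((190,338),(312,508),(548,420))],.04)[:,:2]).round(3).tolist())
print("base",(ray("side",[g(p) for p in((315,560),(190,380))],.0)[:,:2]).round(3).tolist())
print(state()["eef_pos"],state()["ft_force"])
```

```text
0.0 [[0.508, -0.085], [0.612, -0.087]]
0.01 [[0.503, -0.095], [0.605, -0.096]]
0.02 [[0.497, -0.104], [0.598, -0.105]]
0.03 [[0.492, -0.113], [0.59, -0.115]]
0.04 [[0.487, -0.123], [0.583, -0.124]]
0.05 [[0.481, -0.132], [0.575, -0.133]]
0.06 [[0.476, -0.142], [0.568, -0.143]]
rim [[0.457, -0.041], [0.462, -0.178], [0.601, -0.174]]
base [[0.467, -0.176], [0.462, -0.031]]
[ 0.52889289 -0.12377338  0.01960767] [ 0.20763839  0.0322487  -0.34569447]
```

The tips project to z≈0.04 at y=-0.123. Fully open, the fingers stand about 20 mm behind the TCP and passed just over the 40 mm rim. The rim corners still read the same as before, so the tray hasn't moved. I'll rise, back out, and come down about 24 mm lower.

```bash
python3 -m handwheel '[0,0,15,0,0,0, 0,0,30,0,0,0, 0,-30,30,0,0,0, 0,-65,30,0,0,0, 0,-95,30,0,0,0, 0,-95,30,0,0,0, 0,-95,10,0,0,0, 0,-95,-5,0,0,0, 0,-95,-15,0,0,0, 0,-95,-15,0,0,0]'
python3 - <<'E'
from h import *
b=camera("side");cv2.imwrite("raw_q.png",b);cv2.imwrite("pics/q.png",cv2.resize(b[200:350,190:390],None,fx=4,fy=4,interpolation=cv2.INTER_CUBIC))
E
```

```text
t: 6.2
eef_pos: [0.5277, -0.2174, 0.003]
orientation: [-3.139, -0.002, 1.609]
ft_force: [-0.5, 0.7, 0.2]
grip_width: 0.0852
gripper_force: 0.0
```

View pics/q.png

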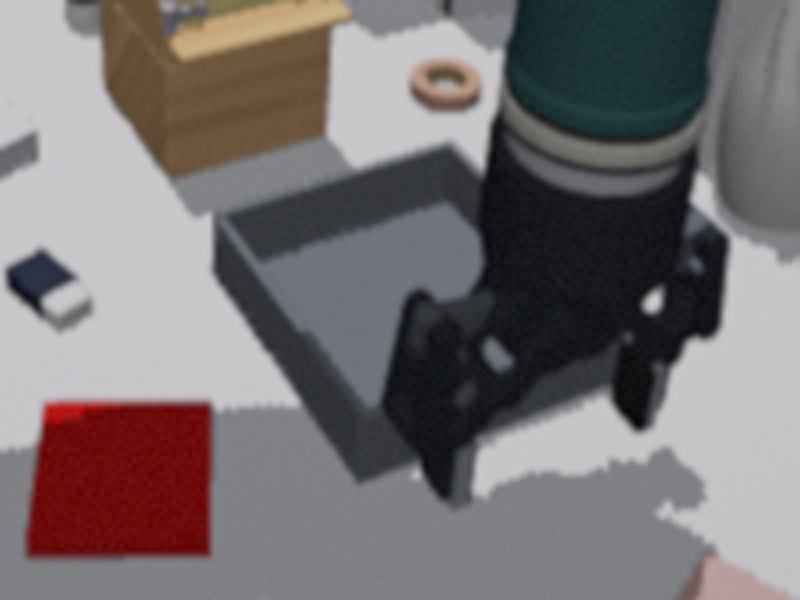

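Run:
```python
from h import *
g=lambda p:np.array(p)/4+[190,200]-.37
for z in(0.0,.01,.02,.03): print(z,ray("side",[g((455,505)),g((642,428))],z)[:,:2].round(3).tolist())
print(state()["eef_pos"])
```

```text
0.0 [[0.497, -0.204], [0.597, -0.2]]
0.01 [[0.492, -0.211], [0.59, -0.208]]
0.02 [[0.487, -0.218], [0.583, -0.215]]
0.03 [[0.482, -0.225], [0.575, -0.222]]
[ 0.52825094 -0.21789935  0.00378186]
```

The tips are now at roughly z=0.02, in front of the wall. I'll lower 6 mm more and push with force checks.

```bash
python3 -m handwheel '[0,0,-6,0,0,0, 0,0,-6,0,0,0, 0,10,-6,0,0,0, 0,20,-6,0,0,0, 0,25,-6,0,0,0, 0,29,-6,0,0,0, 0,33,-6,0,0,0, 0,36,-6,0,0,0, 0,39,-6,0,0,0, 0,42,-6,0,0,0, 0,45,-6,0,0,0]'
python3 -m handwheel '[0,4,0,0,0,0, 0,8,0,0,0,0, 0,12,0,0,0,0]'
```

```text
t: 7.35
eef_pos: [0.529, -0.1741, -0.0013]
orientation: [3.141, 0.001, 1.608]
ft_force: [0.3, -2.0, 1.2]
grip_width: 0.0857
gripper_force: 0.9
t: 7.65
eef_pos: [0.5289, -0.1613, -0.0014]
orientation: [3.142, 0.0, 1.609]
ft_force: [-0.2, -1.5, 0.3]
grip_width: 0.0854
gripper_force: 0.9
```

Contact is steady at about 2 N. I'll carry on to about 5 mm short.

```bash
python3 -m handwheel '[0,4,0,0,0,0, 0,8,0,0,0,0, 0,12,0,0,0,0, 0,16,0,0,0,0, -1,20,0,0,0,0, -1,24,0,0,0,0, -1,28,0,0,0,0, -1,32,0,0,0,0, -1,36,0,0,0,0, -1,40,0,0,0,0, -1,43,0,0,0,0, -1,45,0,0,0,0, -1,45,0,0,0,0]'
```

```text
t: 8.95
eef_pos: [0.5277, -0.1158, -0.0015]
orientation: [-3.141, -0.001, 1.609]
ft_force: [0.2, -0.4, -0.1]
grip_width: 0.0858
gripper_force: 0.0
```

```bash
python3 -m handwheel '[0,1,0,0,0,0, 0,2,0,0,0,0, 0,3,0,0,0,0, 0,3,0,0,0,0]'; python3 -m handwheel '[0,1,0,0,0,0, 0,2,0,0,0,0, 0,2,0,0,0,0]'
```

```text
t: 9.35
eef_pos: [0.5278, -0.1135, -0.0014]
orientation: [-3.141, -0.0, 1.609]
ft_force: [-0.6, -1.4, -0.4]
grip_width: 0.085
gripper_force: 0.4
t: 9.65
eef_pos: [0.5279, -0.112, -0.0014]
orientation: [3.141, 0.001, 1.608]
ft_force: [-0.1, -2.5, -0.5]
grip_width: 0.0856
gripper_force: 1.1
```

```bash
python3 -m handwheel '[0,1,0,0,0,0, 0,2,0,0,0,0, 0,2,0,0,0,0]'; python3 -m handwheel '[0,1,0,0,0,0, 0,1,0,0,0,0]'
```

```text
t: 9.95
eef_pos: [0.5277, -0.112, -0.0013]
orientation: [3.141, 0.003, 1.607]
ft_force: [-1.1, -5.4, -1.7]
grip_width: 0.0857
gripper_force: 3.0
t: 10.15
eef_pos: [0.5277, -0.1121, -0.0013]
orientation: [3.141, 0.005, 1.607]
ft_force: [-1.7, -8.2, -2.4]
grip_width: 0.0849
gripper_force: 3.7
```

The tray stopped against the holder, with the force rising to 8 N while the position stayed fixed at the predicted spot. I'll hold briefly, back off, lift, and move closed above the pad.

```bash
python3 -m handwheel '[0,0,0,0,0,0, 0,0,0,0,0,0, 0,-10,0,0,0,0, 0,-25,0,0,0,0, 0,-25,45,0,0,0, 0,-25,95,0,0,0, 0,-25,145,0,0,0, 0,-25,195,0,0,0, 0,-25,200,0,0,0]'; python3 -m handwheel '[-4,50,0,0,0,0, -8,100,0,0,0,0, -12,150,0,0,0,0, -16,200,0,0,0,0, -16,250,0,0,0,0, -16,255,0,0,0,0, -16,255,0,0,0,0, -16,255,0,0,0,0]' 1
python3 - <<'E'
from h import *
a=camera("top");b=camera("side");cv2.imwrite("raw_r.png",b);cv2.imwrite("raw_rt.png",a);cv2.imwrite("pics/r.png",np.vstack([cv2.resize(b[160:320,180:380],(500,400)),cv2.resize(a[170:250,215:345],(325,200))[:, :].copy() if 0 else cv2.resize(a[170:210+40,215:415],(500,200))]))
print(state()["eef_pos"],state()["ft_force"],state()["orientation"])
E
```

```text
t: 11.05
eef_pos: [0.5317, -0.1355, 0.2046]
orientation: [3.13, 0.001, 1.608]
ft_force: [0.4, -0.5, 0.2]
grip_width: 0.0854
gripper_force: 0.0
t: 11.85
eef_pos: [0.5115, 0.1199, 0.1983]
orientation: [-3.141, 0.001, 1.608]
ft_force: [-0.0, -0.3, 0.4]
grip_width: -0.0
gripper_force: 0.0
[0.51175378 0.11893325 0.19855924] [ 0.22387601 -0.52434649  0.86464703] [-3.14112765e+00  7.36001831e-04  1.60501033e+00]
```

View pics/r.png

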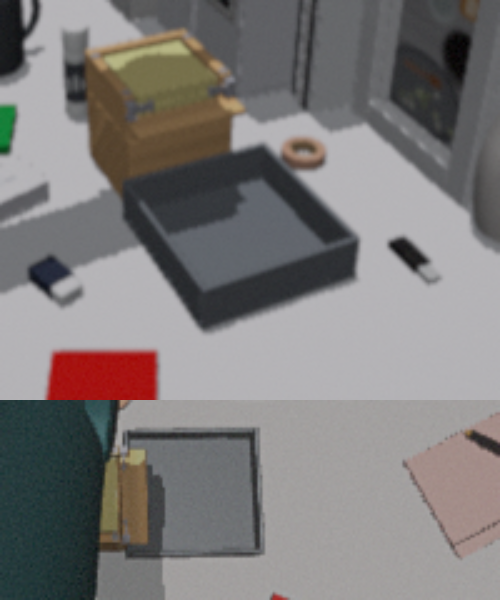

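The tray sits under the ledge against the holder and everything else is untouched. I'll check the corners numerically while starting the descent.

```bash
python3 - <<'E'
from h import *
g=lambda p:np.array(p)/2.5+[180,160]-.3
q=ray("side",[g(p) for p in((265,147),(357,239),(203,292),(124,182))],.04)[:,:2]; print(q.round(3).tolist(),q.mean(0))
for a,b in((0,1),(3,2)): d=q[a]-q[b]; print(np.degrees(np.arctan2(d[1],d[0])))
for a,b in((0,3),(1,2)): d=q[a]-q[b]; print(90+np.degrees(np.arctan2(d[1],d[0])))
E
python3 -m handwheel '[0,0,-30,0,0,0, 0,0,-50,0,0,0, 0,0,-58,0,0,0, 0,0,-62,0,0,0, 0,0,-66,0,0,0, 0,0,-66,0,0,0]'
```

```text
[[0.594, 0.042], [0.599, -0.099], [0.463, -0.106], [0.459, 0.041]] [ 0.52882766 -0.03039   ]
92.17298496692847
91.63442089288137
90.05942964608226
92.7399863924479
t: 12.55
eef_pos: [0.5122, 0.1211, 0.1329]
orientation: [3.141, -0.0, 1.608]
ft_force: [0.8, -0.7, -0.2]
grip_width: 0.0001
gripper_force: 0.0
```

```bash
python3 -m handwheel '[0,-3,-3,0,0,0, 0,-3,-6,0,0,0, 0,-3,-8,0,0,0, 0,-3,-10,0,0,0, 0,-3,-10,0,0,0]'; python3 -m handwheel '[0,0,-1,0,0,0, 0,0,-2,0,0,0, 0,0,-2,0,0,0]'
```

```text
t: 13.05
eef_pos: [0.5117, 0.1185, 0.1224]
orientation: [-3.141, 0.0, 1.609]
ft_force: [-0.0, 0.8, 0.7]
grip_width: -0.0003
gripper_force: 0.0
t: 13.35
eef_pos: [0.5118, 0.1184, 0.1205]
orientation: [-3.141, 0.0, 1.609]
ft_force: [0.0, 0.2, -1.2]
grip_width: 0.0001
gripper_force: 0.0
```

```bash
python3 -m handwheel '[0,0,-1,0,0,0, 0,0,-2,0,0,0, 0,0,-2,0,0,0]'; python3 -m handwheel '[0,0,-1,0,0,0, 0,0,-1,0,0,0]'
```

```text
t: 13.65
eef_pos: [0.5118, 0.1184, 0.1185]
orientation: [-3.141, 0.0, 1.609]
ft_force: [0.9, -0.2, 0.0]
grip_width: 0.0003
gripper_force: 0.0
t: 13.85
eef_pos: [0.5118, 0.1184, 0.1175]
orientation: [-3.141, 0.0, 1.609]
ft_force: [-0.7, -0.4, 0.1]
grip_width: -0.0
gripper_force: 0.0
```

```bash
for i in 1 ; do python3 -m handwheel '[0,0,-1,0,0,0, 0,0,-1,0,0,0]'; done; python3 -m handwheel '[0,0,-1,0,0,0, 0,0,-1,0,0,0]'
```

```text
t: 14.05
eef_pos: [0.5118, 0.1184, 0.1165]
orientation: [-3.141, 0.0, 1.609]
ft_force: [-0.2, -0.5, 1.0]
grip_width: 0.0001
gripper_force: 0.0
t: 14.25
eef_pos: [0.5118, 0.1184, 0.1155]
orientation: [-3.141, 0.0, 1.609]
ft_force: [0.0, 0.0, 0.2]
grip_width: -0.0003
gripper_force: 0.0
```

```bash
python3 -m handwheel '[0,0,-1,0,0,0, 0,0,-1,0,0,0]'; python3 -m handwheel '[0,0,-1,0,0,0, 0,0,-1,0,0,0]'
```

```text
t: 14.45
eef_pos: [0.5118, 0.1184, 0.1145]
orientation: [-3.141, 0.0, 1.609]
ft_force: [-0.3, 0.1, -0.2]
grip_width: -0.0001
gripper_force: 0.0
t: 14.65
eef_pos: [0.5118, 0.1184, 0.1135]
orientation: [-3.141, 0.0, 1.609]
ft_force: [0.8, 0.4, -0.2]
grip_width: -0.0002
gripper_force: 0.0
```

```bash
python3 -m handwheel '[0,0,-1,0,0,0, 0,0,-1,0,0,0]'
```

```text
t: 14.85
eef_pos: [0.5118, 0.1184, 0.1125]
orientation: [-3.141, 0.0, 1.609]
ft_force: [-0.0, -0.2, 0.1]
grip_width: 0.0002
gripper_force: 0.0
```

```bash
python3 -m handwheel '[0,0,-1,0,0,0, 0,0,-1,0,0,0]'|grep -E "pos|ft"; python3 -m handwheel '[0,0,-1,0,0,0, 0,0,-1,0,0,0]'|grep -E "pos|ft"
```

```text
eef_pos: [0.5118, 0.1184, 0.1115]
ft_force: [-0.4, -0.3, -0.4]
eef_pos: [0.5117, 0.1184, 0.1105]
ft_force: [0.4, 0.6, 0.8]
```

```bash
python3 -m handwheel '[0,0,-1,0,0,0, 0,0,-1,0,0,0]'|grep -E "pos|ft"; python3 -m handwheel '[0,0,-1,0,0,0, 0,0,-1,0,0,0]'|grep -E "pos|ft"
```

```text
eef_pos: [0.5118, 0.1184, 0.1095]
ft_force: [0.5, 0.7, -0.4]
eef_pos: [0.5118, 0.1184, 0.1085]
ft_force: [-0.1, -0.2, -0.3]
```

No contact yet, lower than the geometry suggests, so I'll look.

Run:
```python
from h import *
b=camera("side");print(proj("side",[[.5118,.1184,.11],[.512,.0985,.11]]));cv2.imwrite("pics/s.png",cv2.resize(b[140:220,200:300],(800,600) if 0 else (700,560),interpolation=cv2.INTER_CUBIC))
```

```text
[[238.54663307 182.43579481]
 [242.10711979 186.4822607 ]]
```

View pics/s.png

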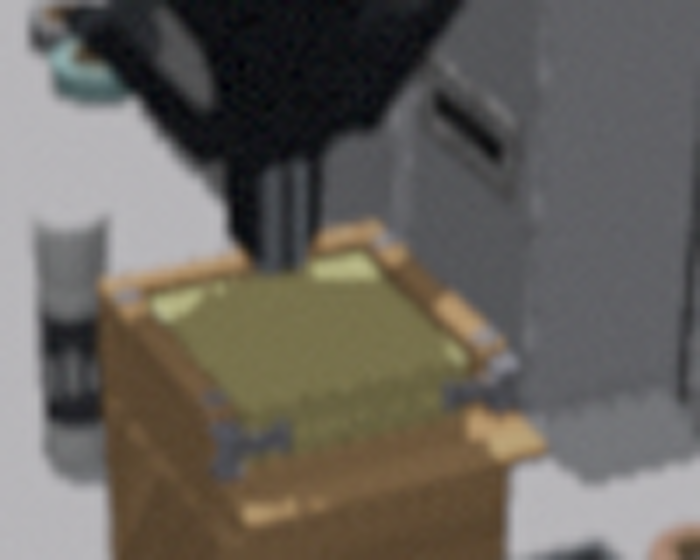

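The tip is still about 13–15 mm above the pad at pixel (240,178.6), against an expected contact near (240,184). The tips stand about 15 mm behind the reported TCP, which agrees with what I saw at the tray. The point is over the rear middle of the pad and clear of the rear wall, so I'll go on down by force.

```bash
python3 -m handwheel '[0,0,-2,0,0,0, 0,0,-4,0,0,0, 0,0,-6,0,0,0, 0,0,-6,0,0,0]'|grep -E "pos|ft"; python3 -m handwheel '[0,0,-1,0,0,0, 0,0,-2,0,0,0, 0,0,-2,0,0,0]'|grep -E "pos|ft"
```

```text
eef_pos: [0.5116, 0.1184, 0.1023]
ft_force: [0.7, 0.4, 0.8]
eef_pos: [0.5118, 0.1184, 0.1005]
ft_force: [-0.6, -0.3, 0.9]
```

```bash
python3 -m handwheel '[0,0,-1,0,0,0, 0,0,-1,0,0,0]'|grep -E "pos|ft"; python3 -m handwheel '[0,0,-1,0,0,0, 0,0,-1,0,0,0]'|grep -E "pos|ft"
```

```text
eef_pos: [0.5118, 0.1184, 0.0996]
ft_force: [-0.2, -0.7, -0.1]
eef_pos: [0.5118, 0.1184, 0.0985]
ft_force: [-0.1, 0.3, -0.1]
```

```bash
python3 -m handwheel '[0,0,-1,0,0,0, 0,0,-1,0,0,0]'|grep -E "pos|ft"; python3 -m handwheel '[0,0,-1,0,0,0, 0,0,-1,0,0,0]'|grep -E "pos|ft"
```

```text
eef_pos: [0.5118, 0.1184, 0.0975]
ft_force: [-1.0, -0.8, -0.4]
eef_pos: [0.5118, 0.1184, 0.0965]
ft_force: [0.4, 0.2, -0.4]
```

```bash
python3 -m handwheel '[0,0,-1,0,0,0, 0,0,-1,0,0,0]'|grep -E "pos|ft"
```

```text
eef_pos: [0.5118, 0.1184, 0.0955]
ft_force: [-0.3, -0.9, 0.1]
```

```bash
python3 -m handwheel '[0,0,-1,0,0,0, 0,0,-1,0,0,0]'|grep -E "pos|ft"
```

```text
eef_pos: [0.5119, 0.1184, 0.095]
ft_force: [-0.5, -0.0, 6.0]
```

```bash
python3 -m handwheel '[0,0,-1,0,0,0, 0,0,-1,0,0,0]'|grep -E "pos|ft"
```

```text
eef_pos: [0.5119, 0.1185, 0.0945]
ft_force: [-2.4, -0.4, 9.9]
```

```bash
python3 -m handwheel '[0,0,-1,0,0,0, 0,0,-1,0,0,0]'|grep -E "pos|ft"
```

```text
eef_pos: [0.512, 0.1185, 0.094]
ft_force: [-3.8, 0.6, 14.7]
```

Contact came at z≈0.0955 and the press is now about 15 N. I'll draw the pad along the holder's -x direction (0.037,-0.999), checking the force.

```bash
python3 -m handwheel '[0,-2,0,0,0,0, 0,-4,0,0,0,0, 0,-6,0,0,0,0, 0,-8,0,0,0,0]'|grep -E "pos|ft"
```

```text
eef_pos: [0.5142, 0.1121, 0.0943]
ft_force: [-0.5, 3.4, 11.9]
```

```bash
python3 -m handwheel '[0,-2,0,0,0,0, 0,-4,0,0,0,0, 0,-6,0,0,0,0, 0,-8,0,0,0,0]'|grep -E "pos|ft"
```

```text
eef_pos: [0.5143, 0.1049, 0.0943]
ft_force: [-0.6, 4.3, 11.3]
```

```bash
python3 -m handwheel '[0,-2,-0.5,0,0,0, 0,-4,-0.5,0,0,0, 0,-6,-0.5,0,0,0, 1,-8,-0.5,0,0,0]'|grep -E "pos|ft"
python3 - <<'E'
from h import *
b=camera("side");cv2.imwrite("pics/t.png",cv2.resize(b[140:270,200:320],(554,600),interpolation=cv2.INTER_CUBIC))
E
```

```text
eef_pos: [0.5148, 0.0972, 0.094]
ft_force: [-2.5, 6.0, 14.5]
```

View pics/t.png

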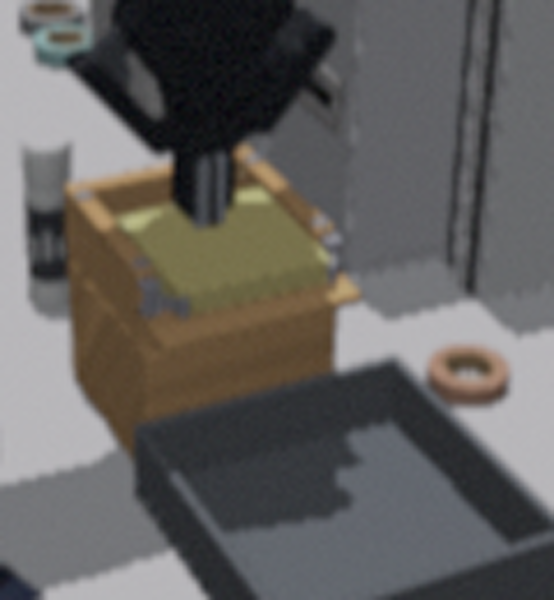

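The pad has come out about 20 mm with the fingertip (a gap shows at the rear wall) and its front edge is past the arms over the lip. The tray is in place. I'll continue.

```bash
python3 -m handwheel '[0,-3,0,0,0,0, 0,-6,0,0,0,0, 0,-9,0,0,0,0, 1,-12,0,0,0,0]'|grep -E "pos|ft"
```

```text
eef_pos: [0.5152, 0.0851, 0.0939]
ft_force: [-2.7, 5.0, 15.8]
```

```bash
python3 -m handwheel '[0,-3,0,0,0,0, 0,-6,0,0,0,0, 0,-8,0,0,0,0]'|grep -E "pos|ft"
```

```text
eef_pos: [0.5159, 0.0763, 0.094]
ft_force: [-1.1, 3.0, 14.3]
```

```bash
python3 -m handwheel '[0,-3,0,0,0,0, 0,-6,0,0,0,0, 0,-8,0,0,0,0]'|grep -E "pos|ft"
```

```text
eef_pos: [0.5165, 0.0681, 0.094]
ft_force: [0.1, 3.5, 12.8]
```

```bash
python3 -m handwheel '[0,-3,0,0,0,0, 0,-6,0,0,0,0]'|grep -E "pos|ft"
```

```text
eef_pos: [0.5166, 0.0621, 0.094]
ft_force: [0.4, 3.5, 13.2]
```

```bash
python3 -m handwheel '[0,-3,0,0,0,0, 0,-6,0,0,0,0]'|grep -E "pos|ft"
```

```text
eef_pos: [0.5167, 0.0557, 0.094]
ft_force: [-0.0, 2.3, 12.2]
```

```bash
python3 -m handwheel '[0,-3,0,0,0,0, 0,-5,0,0,0,0]'|grep -E "pos|ft"
```

```text
eef_pos: [0.5166, 0.0501, 0.0939]
ft_force: [0.3, 2.3, 11.9]
```

```bash
python3 -m handwheel '[0,-3,0,0,0,0, 0,-5,0,0,0,0]'|grep -E "pos|ft"
```

```text
eef_pos: [0.5163, 0.045, 0.0937]
ft_force: [-0.2, 1.7, 9.5]
```

```bash
python3 -m handwheel '[0,-3,0,0,0,0, 0,-5,0,0,0,0]'|grep -E "pos|ft"
```

```text
eef_pos: [0.5159, 0.0398, 0.0934]
ft_force: [-0.6, 1.4, 7.1]
```

The pad is starting to tilt over the edge, so I'll follow it down a little.

```bash
python3 -m handwheel '[0,-3,-1,0,0,0, 0,-5,-1.5,0,0,0]'|grep -E "pos|ft"
```

```text
eef_pos: [0.5157, 0.0345, 0.0917]
ft_force: [-0.2, -0.4, 0.2]
```

```bash
python3 -m handwheel '[0,-3,-0.5,0,0,0, 0,-6,-1,0,0,0]'|grep -E "pos|ft"
```

```text
eef_pos: [0.5161, 0.03, 0.0913]
ft_force: [-1.1, 3.9, 19.2]
```

```bash
python3 -m handwheel '[0,0,1.5,0,0,0, 0,-2,1.5,0,0,0]'|grep -E "pos|ft"
```

```text
eef_pos: [0.5143, 0.0268, 0.0914]
ft_force: [0.4, 2.0, 5.2]
```

```bash
python3 -m handwheel '[0,-3,0,0,0,0, 0,-5,0,0,0,0]'|grep -E "pos|ft"
```

```text
eef_pos: [0.5146, 0.021, 0.0916]
ft_force: [0.7, -0.1, 8.2]
```

```bash
python3 -m handwheel '[0,-4,0,0,0,0, 0,-8,0,0,0,0, 0,-12,0,0,0,0, 0,-12,0,0,0,0]'|grep -E "pos|ft"
python3 - <<'E'
from h import *
for n in("side","top"):
    b=camera(n);cv2.imwrite(f"raw_u{n}.png",b);h=cv2.cvtColor(b,cv2.COLOR_BGR2HSV)
    m=((h[...,0]>25)&(h[...,0]<36)&(h[...,1]>40)&(h[...,2]>50)).astype(np.uint8)*255
    m[:, :200]=0;m[:,360:]=0; m[:130]=0;m[260:]=0
    m=cv2.morphologyEx(m,cv2.MORPH_OPEN,np.ones((3,3)))
    for c in cv2.findContours(m,0,2)[0]:
        if cv2.contourArea(c)>20: r=cv2.minAreaRect(c);print(n,cv2.contourArea(c),np.round(r[0],1),np.round(r[1],1),r[2],cv2.boundingRect(c))
print("exp floor pad", proj("side",[[.515,0,.017]]),proj("side",[[.512,.0985,.094]]))
E
```

```text
eef_pos: [0.5131, 0.0086, 0.0907]
ft_force: [0.2, 1.0, -0.8]
side 297.5 [238.9 193.7] [29.7 16.3] 39.80556869506836 (226, 184, 28, 19)
side 25.5 [249.  183.5] [5. 6.] 90.0 (246, 181, 7, 6)
top 409.0 [246.5 208.5] [27. 27.] 90.0 (233, 195, 28, 28)
exp floor pad [[261.45869575 246.01037203]] [[242.085097   192.82313218]]
```

The finger carries no load now, so the pad has probably dropped. I'll rise and clear the view.

```bash
python3 -m handwheel '[0,0,40,0,0,0, 0,0,90,0,0,0, 0,0,140,0,0,0, -20,50,140,0,0,0, -40,100,140,0,0,0, -60,150,140,0,0,0, -80,200,140,0,0,0, -90,250,140,0,0,0, -90,300,140,0,0,0, -90,350,140,0,0,0, -90,350,140,0,0,0]'|grep -E "pos|ft"
cat > look.py <<'E'
from h import *
for n in("side","top"):
    b=camera(n);cv2.imwrite(f"raw_v{n}.png",b);h=cv2.cvtColor(b,cv2.COLOR_BGR2HSV)
    m=((h[...,0]>22)&(h[...,0]<38)&(h[...,1]>35)&(h[...,2]>40)).astype(np.uint8)*255
    m[:, :200]=0;m[:,370:]=0; m[:130]=0;m[290:]=0
    m=cv2.morphologyEx(m,cv2.MORPH_OPEN,np.ones((3,3)))
    for c in cv2.findContours(m,0,2)[0]:
        if cv2.contourArea(c)>20:
            r=cv2.minAreaRect(c);print(n,cv2.contourArea(c),np.round(r[0],1),np.round(r[1],1),round(r[2],1),cv2.boundingRect(c))
            for z in(.017,.098):
                w=cv2.minAreaRect((ray(n,c[:,0]+0.,z)[:,:2]*1000).astype(np.float32)); print("   z",z,np.round(w[0]),np.round(w[1]),round(w[2],1))
E
python3 look.py
```

```text
eef_pos: [0.4219, 0.3668, 0.2307]
ft_force: [0.3, -0.3, -0.1]
side 843.5 [269.4 257.2] [27.2 40.5] 71.6 (247, 243, 46, 31)
   z 0.017 [514. -40.] [76. 76.] 88.4
   z 0.098 [ 468. -126.] [64. 64.] 88.4
side 555.5 [244.5 192.1] [20.9 36.2] 77.5 (225, 181, 39, 23)
   z 0.017 [571. 223.] [ 87. 101.] 1.8
   z 0.098 [516.  95.] [73. 85.] 1.8
top 24.0 [252. 225.] [ 2. 12.] 90.0 (246, 224, 13, 3)
   z 0.017 [477.  84.] [ 6. 33.] 0.9
   z 0.098 [469.  85.] [ 5. 31.] 0.9
top 32.0 [229. 218.] [16.  2.] 90.0 (228, 210, 3, 17)
   z 0.017 [495. 148.] [45.  6.] 1.5
   z 0.098 [486. 144.] [41.  5.] 1.5
top 655.5 [296. 213.] [26. 26.] 90.0 (283, 200, 27, 27)
   z 0.017 [512. -39.] [74. 73.] 0.1
   z 0.098 [502. -29.] [68. 68.] 0.1
top 746.5 [247.3 208.8] [29.2 28.5] 86.6 (233, 194, 29, 31)
   z 0.017 [522.  97.] [82. 80.] 4.5
   z 0.098 [511.  97.] [76. 74.] 4.5
top 198.0 [268.5 208. ] [36.  9.] 90.0 (264, 190, 10, 37)
   z 0.017 [525.  38.] [102.  25.] 0.6
   z 0.098 [514.  43.] [94. 23.] 0.6
```

Both views agree. A flat 75x75 pad lies on the tray floor at (513,-40), and the lower pad is still at (511,97). Last, I'll check that the tray hasn't moved since it was placed.

Run:
```python
from h import *
a=cv2.cvtColor(cv2.imread("raw_r.png"),6).astype(int);b=cv2.cvtColor(cv2.imread("raw_vside.png"),6).astype(int)
def fit(im,c,w):  # front wall lower edge rows
    out=[]
    for col in c: s=im[235:300,col]; out.append(235+int(np.argmax(np.diff(s.astype(float)[:])))); 
    return out
c=range(266,318,8); print(fit(a,c,0),fit(b,c,0))
t=[cv2.cvtColor(cv2.imread(f),6).astype(float) for f in("raw_rt.png","raw_vtop.png")]
for r in range(188,232,8): print([300+int(np.argmax(np.diff(i[r,300:345]))) for i in t])
```

```text
[291, 287, 285, 283, 279, 276, 273] [245, 286, 285, 282, 280, 276, 274]
[316, 316]
[317, 317]
[317, 317]
[319, 319]
[318, 318]
[318, 318]
```

```bash
python3 -c "
from station import *
print(finish_job())"
```

```text
the job is handed in; nothing more can be done
None
```

The job is handed in, with no verdict returned: the tray sits snug and square against the holder, the top pad lies flat in it, the lower pad is still in the holder, and the highest force I read was about 19 N.

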